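# Call the helper, show the missed bottle and its cap

## Task

Call the helper by pressing the call button all the way down and letting it come back up; then point at the bottle that has no cap, and after that at the spare cap in the tray that fits it (the size the other bottles wear). Pointing means the fingertips brought straight over the middle of the thing, two or three centimetres above it and not touching, held still for two seconds; finish there, still pointing at the cap. Do not touch any bottle or cap, leave all the loose things where they are, and do not point at any other bottle or cap: cross well above them.

Things in the scene. Friction and masses are not known exactly. Their poses are not given: they have to be found in the camera images.
- call (a joint): Travel of the grey round push button, 0 at rest, 0.006 m fully down. It springs back; holding it fully down takes 4.5 N.
- call_top (a point): Centre of the top face of the call button: a flat grey button 36 mm across in a low round black housing fixed to the table, pressed straight down. The point moves with the button.
- open_bottle: The only bottle without a cap: square amber glass, 66 x 66 mm, bare open neck 33 mm across, 180 mm tall. Loose on the mat in one row with the three capped bottles, about 100 mm centre to centre; any place in the row. Origin: centre of its underside, z up.
- mouth (a point): Centre of the open bottle's mouth, on the rim, 180 mm above its underside; z up.
- cap_fit: Spare white ribbed screw cap of the same size as those on the capped bottles: 40 mm across, 22 mm high, lying closed side up in the tray. Middle one in size of three loose caps, in any order, about 75 mm apart. Origin: centre of its underside, z up.
- cap_top (a point): Centre of the top face of that spare cap, 22 mm above its underside; z up.
- bottle_a: A square amber-glass bottle, 66 x 66 mm, closed by a ribbed white screw cap 40 mm across; 184 mm tall over the cap. Loose, one of three alike on the mat; its origin is the centre of its underside. Leave it alone.
- bottle_b: A square amber-glass bottle, 66 x 66 mm, closed by a ribbed white screw cap 40 mm across; 184 mm tall over the cap. Loose, one of three alike on the mat; its origin is the centre of its underside. Leave it alone.
- bottle_c: A square amber-glass bottle, 66 x 66 mm, closed by a ribbed white screw cap 40 mm across; 184 mm tall over the cap. Loose, one of three alike on the mat; its origin is the centre of its underside. Leave it alone.
- cap_jar: Large white ribbed jar lid, 72 mm across, 16 mm high, loose in the tray; origin: centre of its underside. Too wide for the bottle: leave it alone.
- cap_small: Small white ribbed cap, 25 mm across, 18 mm high, loose in the tray; origin: centre of its underside. Too narrow for the bottle: leave it alone.
- tray: Shallow fixed grey tray holding the three caps, 120 mm (its x) by 260 mm (its y), 22 mm high, 4 mm walls and floor; origin: centre of its underside.
- mat: Thin fixed black rubber mat under the row of four bottles, 100 mm (its x) by 420 mm (its y), 6 mm thick; origin: centre of its underside. The row runs along its y.
- tape: Cardboard ring (tape core) lying flat, 90 mm across, 24 mm high; origin: centre of its underside. Bystander.
- brush: Hand brush lying on the table, bystander; origin on its underside.

How it is judged (in metres and radians):
On the way, in this order (a step that is already met when the one before it is completed fails the run):
1. the call button is pressed down (at least 4.5 of its 6 mm) (value of joint call above 0.0045 m), for 0.05 s.
2. the button is up again and the fingers point at the open bottle's mouth for 1.5 s: TCP within 20 mm of its axis, 18 to 70 mm above the rim (value of joint call below 0.0015 m and horizontal distance between the grasp point and mouth below 0.02 m and z of the grasp point in the frame of mouth between 0.018 and 0.07 m), for 1.5 s.
3. the fingers point at the fitting spare cap for 1.5 s: TCP within 20 mm of its centre, 18 to 70 mm above its top (value of joint call below 0.0015 m and horizontal distance between the grasp point and cap_top below 0.02 m and z of the grasp point in the frame of cap_top between 0.018 and 0.07 m), for 1.5 s.
At the end, for the whole second after the job is handed in: The TCP is still within 20 mm (horizontally) of the fitting spare cap's centre and 18 to 70 mm above its top face, the button is up, the open bottle is upright, and every bottle, cap, the tape core and the brush is within 10 mm of where it started (all of step 3 and distance of each of bottle_a, bottle_b, bottle_c, cap_jar, cap_small, open_bottle, cap_fit, tape, brush from where it was at the start of the episode below 0.01 m and angle between open_bottle's own z axis and vertical below 0.1 rad); the robot touches nothing.
It fails at once if a bottle or cap is touched by the robot (contact force between any of the fingers, the arm and bottle_a above 0.3 N or contact force between any of the fingers, the arm and bottle_b above 0.3 N or contact force between any of the fingers, the arm and bottle_c above 0.3 N or contact force between any of the fingers, the arm and cap_jar above 0.3 N or contact force between any of the fingers, the arm and cap_small above 0.3 N or contact force between any of the fingers, the arm and open_bottle above 0.3 N or contact force between any of the fingers, the arm and cap_fit above 0.3 N).
It fails at once if a loose thing is moved more than 10 mm or lifted (distance of any of bottle_a, bottle_b, bottle_c, cap_jar, cap_small, open_bottle, cap_fit, tape, brush from where it was at the start of the episode above 0.01 m).
It fails at once if another bottle or cap is pointed at: TCP within 20 mm of its axis and less than 50 mm above its top ((horizontal distance between the grasp point and bottle_a below 0.02 m and z of the grasp point in the frame of bottle_a below 0.234 m) or (horizontal distance between the grasp point and bottle_b below 0.02 m and z of the grasp point in the frame of bottle_b below 0.234 m) or (horizontal distance between the grasp point and bottle_c below 0.02 m and z of the grasp point in the frame of bottle_c below 0.234 m) or (horizontal distance between the grasp point and cap_jar below 0.02 m and z of the grasp point in the frame of cap_jar below 0.066 m) or (horizontal distance between the grasp point and cap_small below 0.02 m and z of the grasp point in the frame of cap_small below 0.068 m)).
It also fails if it takes over 54 s, if anything falls off the work surface, if the arm or the gripper's body presses on something with over 40 N, if the wrist force passes 120 N, or if a joint passes its speed limit or range.

## Robot

A 6-joint arm with a two-finger parallel gripper is mounted at the origin on the work surface. World frame = base frame: x ahead of the robot, y to its left, z up, the work surface at z = 0. Lengths are in m, angles in degrees, forces in N, time in s.
With the tool pointing down it reaches from about 0.35 to 0.875 m from the base axis. Payload 4.2 kg.
Tool frame: the origin (TCP) lies between the finger pads, 19 mm behind the fingertips; this is the grasp point; z points along the fingers, y is the line along which they close (so a half turn about z gives the same grasp; the last joint's range is limited). The gripper opens to 87 mm and grips with 3 to 60 N. Pads are 19 mm wide; open, the fingers measure 117 mm over their backs; the gripper's body (75 mm by 190 mm) begins 51 mm behind the grasp point.
Start: joints at [78.53, 22.042, 0.453, 0, -68.411, -14.817], TCP at [0.277, 0.56, 0.241] pointing down, gripper open.
Joint ranges: [-179.83, 179.83], [-69.29, 118.12], [-61.27, 80.66], [-181.25, 117.63], [-171.15, -9.14], [-177.46, 177.46]. Speed limits (degrees/s): [159.86, 159.86, 180, 180, 180, 180].

## Interface

Orientations are given as a 3x3 rotation matrix whose columns are the frame's x, y, z axes.
In Python, from station import r gives the robot as it stands.
- The arm moves only by the tool jog_arm, never from a script. Its argument "plan" is text: rows parted by semicolons, each of 7 numbers parted by spaces: the shift along the tool's x, y, z normalised to -1 to 1, where 1 is 0.025 m, then the turn, a rotation vector about the tool's x, y, z normalised to -1 to 1, where 1 is 8 degrees, then the closure, from -1 (fully open) to 1 (shut). A call has exactly 10 rows; each row shifts and turns the commanded pose from where the row before left it, along the tool's axes as they then stand; what a row does not reach is not made up. A row lasts 1/10 s, in which the tool goes at most 50 mm and 8.59 degrees, less where a joint would pass 70% of its speed; a pose out of reach is approached as far as the arm can. A call with a number of a shift or a turn outside -1 to 1 is refused whole. A call with a gripper value outside its range is refused whole. The fingers move at their own pace and stop on an object; the grip force is fixed at half the most. Time passes only in rows, so rows that do not move let the fingers close, or fill a call up. It gives the time, the measured TCP pose, the force, the opening and the grip force at its end, in the units of the state.
- r.sense(): the state, without advancing time (a new reading comes with each control period).
- r.capture(name): name is "scene" or "top"; returns (picture, depth): 400x640x3 uint8, red, green, blue; 400x640 float32, m along the optical axis (not along the pixel's ray), 0 where there is no reading.
- r.get_calibration(name): a dict with "mtx" (3x3 intrinsics, pixels), "extrinsics" (4x4, takes a point from camera to world coordinates). Camera axes: x right, y up, looking along -z (the intrinsics and any distortion apply to the point x, -y, -z); pixel columns grow to the right and rows downward; lengths in m; the calibration is good to about 2 mm. A picture is of the moment at which its call begins. get_calibration takes no time and is no camera call.
- r.finish_job(): hands the job in; it is judged then, once.
The state is a dict: "time_s": time; "joints": joint angles; "joint_velocities": joint speeds; "effort": joint torques, N m; "tcp_pos": TCP position; "ee_rot": TCP orientation; "wrist_force": force on the tool from outside, world axes, zero at the start; "moment": the same for the moment, N m; "gripper_width": opening from 0.0 (shut) to 1.0 (fully open); "gripper_force": force on a finger pad.
Only numpy, scipy, OpenCV 4.12 (cv2) and the standard library are available. Lean on these libraries where they do the work, as an engineer would, in place of code of your own. Each camera call takes 0.05 s, during which the arm holds its last target. There are 200 camera calls.

## Working session

There is one attempt and no reset: what is moved stays moved. The work goes in short steps, Python scripts to look and compute and a tool call to move; the robot and the scene stay as the last step left them, time stands still between calls to the robot, and variables do not carry over. Pictures are saved under pics/ and viewed, at most 10 in all, crops included, and the job is handed in when it is done.

Besides the shell and the picture viewer there is one more tool, called after ">>>" by a JSON object that holds its "method" and its "body", one argument or row to a line. jog_arm: Moves the arm, as the interface text tells. Scaled input: -1 to 1 covers 0.025 m each way for a shift and 8 degrees each way for a turn. Its arguments: {"type":"object","properties":{"plan":{"type":"string"}},"required":["plan"]}

```bash
mkdir -p pics; cat > h.py <<'E'
import numpy as np, cv2
from station import r
def cloud(name,tag=None):
    im,d=r.capture(name); c=r.get_calibration(name); K=np.array(c['mtx']); E=np.array(c['extrinsics'])
    v,u=np.mgrid[0:400,0:640]
    X=(u-K[0,2])/K[0,0]*d; Y=-(v-K[1,2])/K[1,1]*d
    P=np.stack([X,Y,-d],-1)@E[:3,:3].T+E[:3,3]
    P[d==0]=np.nan
    if tag: cv2.imwrite(f'pics/{tag}.png',im[:,:,::-1])
    return im,d,P
E
python3 - <<'E'
from h import *
for n in('top','scene'):
    im,d,P=cloud(n,n+'1'); np.savez(n+'1.npz',im=im,P=P); print(n,r.get_calibration(n)['extrinsics'])
s=r.sense(); print(s['time_s'],s['tcp_pos'],s['ee_rot'],s['gripper_width'])
E
```

```text
top [[ 0.0022039   0.98425029 -0.17676683  0.31551799]
 [-0.9994461  -0.00370175 -0.03307254 -0.04828493]
 [-0.033206    0.17674181  0.98369695  1.14772105]
 [ 0.          0.          0.          1.        ]]
scene [[ 0.5199467  -0.66418272  0.53713754  0.96273593]
 [ 0.85414962  0.41100273 -0.31859878 -0.33876038]
 [-0.00915719  0.62445021  0.78101093  0.86580716]
 [ 0.          0.          0.          1.        ]]
0.1 [0.27654983 0.55992781 0.24026937] [[ 8.96511763e-01 -4.43019228e-01 -7.88646271e-04]
 [-4.43019921e-01 -8.96509948e-01 -1.80628598e-03]
 [ 9.31901950e-05  1.96874264e-03 -9.99998058e-01]] 0.9975965402222196
```

View pics/top1.png

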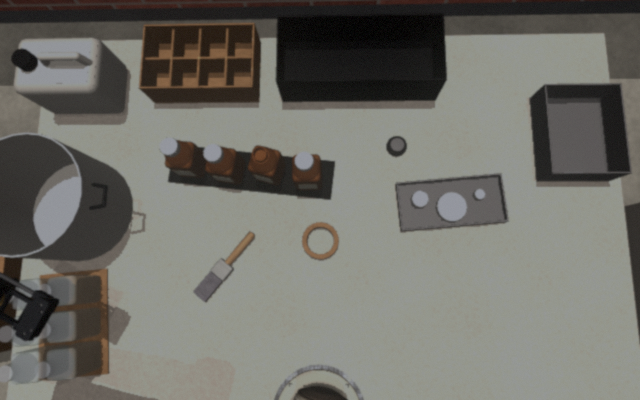

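View pics/scene1.png

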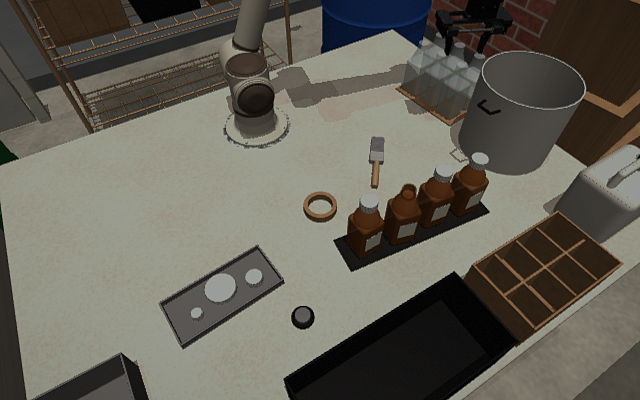

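The top view shows the open bottle at about (263,155), third from the left in the row. The button is at (397,146). In the tray, the mid-size cap is at (420,200), the jar lid at (452,207) and the small cap at (480,194). The gripper is over the crate of clear bottles at (35,315), and the scene view agrees.

```bash
python3 - <<'E'
from h import *
D=np.load('top1.npz'); P=D['P']; S=np.load('scene1.npz')['P']
def blob(P,u,v,w,zlo,zhi,n):
    Q=P[v-w:v+w+1,u-w:u+w+1].reshape(-1,3); Q=Q[(Q[:,2]>zlo)&(Q[:,2]<zhi)]
    (cx,cy),rr=cv2.minEnclosingCircle(Q[:,:2].astype(np.float32)); print(n,len(Q),'ctr',round(cx,4),round(cy,4),'dia',round(2*rr,4),'mean',Q.mean(0).round(4),'zmed',np.median(Q[:,2]).round(4),Q[:,2].max().round(4))
for n,u,v,w in(('fit',420,200,12),('jar',452,207,19),('small',480,194,9)): blob(P,u,v,w,.014,.035,'top '+n)
for n,u,v,w in(('fit',254,276,12),('jar',220,289,19),('small',196,313,9)): blob(S,u,v,w,.014,.035,'scene '+n)
blob(P,397,146,14,.004,.08,'button'); blob(S,302,316,14,.004,.08,'button s')
print(P[146,390:406].round(3)[::3], S[316,296:310].round(3)[::3])
for n,u,v in(('b0',168,147),('b1',212,153),('open',261,155),('b3',304,160)): blob(P,u,v,14,.165,.2,'top '+n)
for n,u,v in(('b0',480,160),('b1',443,174),('open',408,191),('b3',369,203)): blob(S,u,v,14,.165,.2,'scene '+n)
z=P[...,2]
print('zmax regions', np.nanmax(z[:, 90:380]), np.nanmax(z[120:300,130:520]), np.nanmax(z[130:320,:140]), np.nanmax(z[260:380,45:110]))
E
```

```text
top fit 226 ctr 0.5007 -0.2472 dia 0.0413 mean [ 0.5003 -0.247   0.0253] zmed 0.0255 0.0328
top jar 747 ctr 0.4652 -0.3222 dia 0.1075 mean [ 0.478  -0.3251  0.0201] zmed 0.02 0.0288
top small 92 ctr 0.5127 -0.3928 dia 0.0268 mean [ 0.5122 -0.3932  0.0214] zmed 0.0217 0.0258
scene fit 248 ctr 0.504 -0.2469 dia 0.0422 mean [ 0.5063 -0.2479  0.0246] zmed 0.0253 0.0306
scene jar 782 ctr 0.4966 -0.3285 dia 0.124 mean [ 0.4843 -0.3254  0.0197] zmed 0.0198 0.0252
scene small 115 ctr 0.5153 -0.3939 dia 0.0267 mean [ 0.5172 -0.3934  0.0208] zmed 0.0213 0.0264
button 339 ctr 0.6354 -0.1948 dia 0.0642 mean [ 0.6374 -0.1952  0.0158] zmed 0.0146 0.0284
button s 432 ctr 0.6412 -0.1965 dia 0.0553 mean [ 0.6458 -0.1971  0.0162] zmed 0.0146 0.0251
[[ 0.635 -0.179  0.022]
 [ 0.635 -0.187  0.022]
 [ 0.634 -0.194  0.025]
 [ 0.635 -0.202  0.023]
 [ 0.635 -0.209  0.022]
 [ 0.637 -0.218  0.015]] [[ 0.638 -0.208  0.021]
 [ 0.642 -0.203  0.021]
 [ 0.646 -0.198  0.024]
 [ 0.648 -0.191  0.019]
 [ 0.653 -0.186  0.023]]
top b0 326 ctr 0.5915 0.32 dia 0.0421 mean [0.5897 0.3181 0.1866] zmed 0.1883 0.1942
top b1 314 ctr 0.5765 0.2233 dia 0.0416 mean [0.5746 0.2213 0.1871] zmed 0.1887 0.1931
top open 226 ctr 0.5749 0.1222 dia 0.0381 mean [0.5747 0.1221 0.1745] zmed 0.1709 0.1896
top b3 305 ctr 0.5573 0.0252 dia 0.0418 mean [0.5558 0.0247 0.1878] zmed 0.189 0.1948
scene b0 281 ctr 0.5946 0.3199 dia 0.042 mean [0.5973 0.3155 0.1852] zmed 0.1889 0.1926
scene b1 291 ctr 0.5775 0.2233 dia 0.0446 mean [0.5821 0.219  0.1857] zmed 0.1888 0.1935
scene open 246 ctr 0.578 0.1228 dia 0.0385 mean [0.5793 0.1217 0.176 ] zmed 0.1757 0.1885
scene b3 313 ctr 0.5604 0.0255 dia 0.0422 mean [0.5638 0.0222 0.1861] zmed 0.1891 0.1927
zmax regions 0.21067376283599937 0.19482389147585 0.3542911939729877 0.33491889202637215
```

```bash
python3 - <<'E'
from h import *
for n in('top1','scene1'):
    P=np.load(n+'.npz')['P'].reshape(-1,3); x,y,z=P.T
    m=(z>.2)&(y>.3)&(y<.9)&(x>0.1); H,_,_=np.histogram2d(x[m],y[m],bins=[np.arange(.1,.8,.05),np.arange(.3,.85,.05)]); print(H.astype(int))
    b=(z>.05)&(x>.65)&(x<.85)&(y<-.05)&(y>-.3); print('bin near edge',x[b].min() if b.any() else None,z[b].max() if b.any() else None)
    b=(z>.018)&(z<.03)&(np.hypot(x-.638,y+.196)<.03); print('btn top',b.sum(),((P[b].max(0)+P[b].min(0))/2).round(4),np.median(P[b],0).round(4))
E
```

```text
[[  0   0   0   0   0   0   0   0   0   0]
 [  0   0   0   0   0   0   0   0   0   0]
 [  0   0   0 568 312   4   0   0   0   0]
 [  0   0   0 545 509  33   4   0   0   0]
 [  0   0   0   0  31 102   8   0   0   0]
 [  0   0   0   0 293 142  53   4   0   0]
 [  0   0   0 312  21   0   0   0   0   0]
 [  0   0  93 331   0   0   0   0   0   0]
 [  0   0  12 287   0   0   0   0   0   0]
 [  0   0   0  31 146  18  53 131   0   0]
 [  0   0   0   0   0  79 163   0   0   0]
 [  0   0   0   0   0   0   0   0   0   0]
 [  0   0   0   0   0   0   0   0   0   0]]
bin near edge 0.7606651192303802 0.1360103330461242
btn top 145 [ 0.6399 -0.1956  0.0233] [ 0.6395 -0.1962  0.0218]
[[  0   0   0   0   0   0   0   0   0   0]
 [  0   0   0   0   0   0   0   0   0   0]
 [  0   0   0 147 108   5   0   0   0   0]
 [  0   0   0 301 478 102  66   9   0   0]
 [  0   0   0   0  82 577 339   0   0   0]
 [  0   0   0   0  50  94 189 291  11   0]
 [  0   0   0 157  11   0   0   9 300   0]
 [  0   0  50 267   0   0   0   0 269   0]
 [  0   0  10 352   1   0   0   0 242   0]
 [  0   0   0  48 383  28   1 110  52   0]
 [  0   0   0   0   1 184  79   1   0   0]
 [  0   0   0   0   0   0   0   0   0   0]
 [  0   0   0   0   0   0   0   0   0   0]]
bin near edge 0.7647600471229712 0.1349173164620936
btn top 198 [ 0.6426 -0.1953  0.0215] [ 0.6438 -0.1958  0.0217]
```

>>> {"method": "jog_arm", "body": {
  "plan": "0 0 -1 0 0 0 1;0 0 -1 0 0 0 1;0 0 -1 0 0 0 1;0.6 1 0 0 0 0 1;0.6 1 0 0 0 0 1;0.6 1 0 0 0 0 1;0.6 1 0 0 0 0 1;0.6 1 0 0 0 0 1;0.6 1 0 0 0 0 1;0.6 1 0 0 0 0 1"
}}

```text
time_s: 1.1
tcp_pos: [0.2932, 0.3555, 0.3158]
ee_rot: [[0.897, -0.443, -0.001], [-0.443, -0.897, -0.001], [-0.0, 0.001, -1.0]]
wrist_force: [-0.3, -0.3, 0.1]
gripper_width: 0.171
gripper_force: 0.0
```

>>> {"method": "jog_arm", "body": {
  "plan": "1 0.61 0 0 0 0 1;1 0.61 0 0 0 0 1;1 0.61 0 0 0 0 1;1 0.61 0 0 0 0 1;1 0.61 0 0 0 0 1;1 0.61 0 0 0 0 1;1 0.61 0 0 0 0 1;1 0.61 0 0 0 0 1;1 0.61 0 0 0 0 1;1 0.61 0 0 0 0 1"
}}

```text
time_s: 2.1
tcp_pos: [0.4502, 0.1083, 0.3159]
ee_rot: [[0.897, -0.443, -0.001], [-0.443, -0.897, -0.0], [-0.001, 0.0, -1.0]]
wrist_force: [0.2, 0.7, -0.2]
gripper_width: 0.004
gripper_force: 0.0
```

>>> {"method": "jog_arm", "body": {
  "plan": "1 0.61 0 0 0 0 1;1 0.61 0 0 0 0 1;1 0.61 0 0 0 0 1;1 0.61 0 0 0 0 1;1 0.61 0 0 0 0 1;1 0.61 0 0 0 0 1;1 0.61 0 0 0 0 1;1 0.61 0 0 0 0 1;1 0.61 0 0 0 0 1;1 0.61 0 0 0 0 1"
}}

```text
time_s: 3.1
tcp_pos: [0.6069, -0.139, 0.3156]
ee_rot: [[0.897, -0.443, -0.001], [-0.443, -0.897, 0.0], [-0.001, 0.0, -1.0]]
wrist_force: [0.6, -0.1, 1.0]
gripper_width: 0.004
gripper_force: 0.0
```

>>> {"method": "jog_arm", "body": {
  "plan": "0.75 0.47 0 0 0 0 1;0.75 0.47 0 0 0 0 1;0.75 0.47 0 0 0 0 1;0 0 1 0 0 0 1;0 0 1 0 0 0 1;0 0 1 0 0 0 1;0 0 1 0 0 0 1;0 0 1 0 0 0 1;0 0 1 0 0 0 1;0 0 0 0 0 0 1"
}}

```text
time_s: 4.1
tcp_pos: [0.6386, -0.1939, 0.1613]
ee_rot: [[0.896, -0.444, -0.01], [-0.444, -0.896, 0.002], [-0.01, 0.003, -1.0]]
wrist_force: [-0.5, 0.2, 0.7]
gripper_width: 0.002
gripper_force: 0.0
```

>>> {"method": "jog_arm", "body": {
  "plan": "0 0 1 0 0 0 1;0 0 1 0 0 0 1;0 0 1 0 0 0 1;0 0 0.8 0 0 0 1;0 0 0.3 0 0 0 1;0 0 0 0 0 0 1;0 0 0 0 0 0 1;0 0 0 0 0 0 1;0 0 0 0 0 0 1;0 0 0 0 0 0 1"
}}

```text
time_s: 5.1
tcp_pos: [0.6418, -0.1945, 0.0646]
ee_rot: [[0.897, -0.443, 0.001], [-0.443, -0.897, -0.0], [0.001, -0.0, -1.0]]
wrist_force: [-0.0, 0.6, -0.0]
gripper_width: 0.003
gripper_force: 0.0
```

```bash
python3 - <<'E'
from h import *
im,d,P=cloud('scene'); cv2.imwrite('pics/s2.png',cv2.resize(im[240:360,210:400,::-1],None,fx=4,fy=4,interpolation=cv2.INTER_CUBIC))
s=r.sense(); print(s['tcp_pos'],s['ee_rot'],s['wrist_force'])
E
```

```text
[ 0.64168312 -0.19449516  0.06440748] [[ 8.96601209e-01 -4.42837680e-01  1.03030344e-03]
 [-4.42837806e-01 -8.96601731e-01 -1.15291217e-04]
 [ 9.74827147e-04 -3.52887072e-04 -9.99999463e-01]] [-0.60731724  1.06075856  0.49094362]
```

View pics/s2.png

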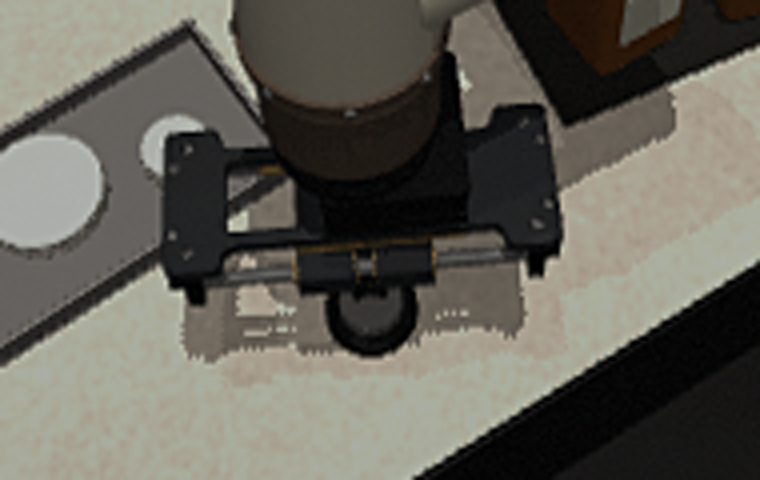

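The fingers are shut and centred over the grey button (crop about (370,310)), clear of the tray and the bin, so I'll press.

>>> {"method": "jog_arm", "body": {
  "plan": "0 0 0.6 0 0 0 1;0 0 0.3 0 0 0 1;0 0 0.08 0 0 0 1;0 0 0.08 0 0 0 1;0 0 0.08 0 0 0 1;0 0 0 0 0 0 1;0 0 0 0 0 0 1;0 0 0 0 0 0 1;0 0 0 0 0 0 1;0 0 0 0 0 0 1"
}}

```text
time_s: 6.15
tcp_pos: [0.6412, -0.1946, 0.0353]
ee_rot: [[0.897, -0.443, -0.0], [-0.443, -0.897, -0.0], [-0.0, 0.0, -1.0]]
wrist_force: [-3.0, 1.0, 4.0]
gripper_width: 0.005
gripper_force: 2.1
```

>>> {"method": "jog_arm", "body": {
  "plan": "0 0 0.06 0 0 0 1;0 0 0 0 0 0 1;0 0 0.06 0 0 0 1;0 0 0 0 0 0 1;0 0 0 0 0 0 1;0 0 0 0 0 0 1;0 0 0 0 0 0 1;0 0 0 0 0 0 1;0 0 0 0 0 0 1;0 0 0 0 0 0 1"
}}

```text
time_s: 7.15
tcp_pos: [0.6414, -0.1946, 0.035]
ee_rot: [[0.897, -0.442, 0.0], [-0.442, -0.897, -0.001], [0.001, 0.001, -1.0]]
wrist_force: [-6.6, 3.3, 16.0]
gripper_width: 0.006
gripper_force: 7.7
```

The tip stopped at z ≈ 0.016 with 16 N on it, which is the button top at 0.022 minus 6 mm of travel. That is fully pressed, so I'll lift and go to the open bottle.

>>> {"method": "jog_arm", "body": {
  "plan": "0 0 -0.4 0 0 0 1;0 0 -0.8 0 0 0 1;0 0 -1 0 0 0 1;0 0 -1 0 0 0 1;0 0 -1 0 0 0 1;0 0 -1 0 0 0 1;0 0 -1 0 0 0 1;0 0 -1 0 0 0 1;0 0 -1 0 0 0 1;0 0 -1 0 0 0 1"
}}

```text
time_s: 8.15
tcp_pos: [0.6424, -0.1945, 0.2629]
ee_rot: [[0.897, -0.443, 0.002], [-0.443, -0.897, -0.0], [0.002, -0.001, -1.0]]
wrist_force: [-0.1, 0.7, 0.1]
gripper_width: 0.009
gripper_force: 0.0
```

>>> {"method": "jog_arm", "body": {
  "plan": "0 0 -1 0 0 0 1;0 0 -1 0 0 0 1;-0.8 -1 0 0 0 0 1;-0.8 -1 0 0 0 0 1;-0.8 -1 0 0 0 0 1;-0.8 -1 0 0 0 0 1;-0.8 -1 0 0 0 0 1;-0.8 -1 0 0 0 0 1;-0.8 -1 0 0 0 0 1;-0.8 -1 0 0 0 0 1"
}}

```text
time_s: 9.15
tcp_pos: [0.5871, 0.0573, 0.312]
ee_rot: [[0.897, -0.443, 0.002], [-0.443, -0.897, 0.001], [0.002, -0.002, -1.0]]
wrist_force: [0.9, -1.2, 0.0]
gripper_width: 0.003
gripper_force: 0.0
```

>>> {"method": "jog_arm", "body": {
  "plan": "-0.8 -1 0 0 0 0 1;-0.7 -1 0 0 0 0 1;0 -0.2 0 0 0 0 1;0 0 0 0 0 0 1;0 0 0 0 0 0 1;0 0 0 0 0 0 1;0 0 0 0 0 0 1;0 0 0 0 0 0 1;0 0 0 0 0 0 1;0 0 0 0 0 0 1"
}}

```text
time_s: 10.15
tcp_pos: [0.5773, 0.1214, 0.3123]
ee_rot: [[0.896, -0.443, 0.0], [-0.443, -0.896, 0.0], [0.0, -0.0, -1.0]]
wrist_force: [-0.7, -0.4, 0.4]
gripper_width: 0.001
gripper_force: 0.0
```

>>> {"method": "jog_arm", "body": {
  "plan": "0 0 0.8 0 0 0 1;0 0 0.8 0 0 0 1;0 0 0.8 0 0 0 1;0 0 0.5 0 0 0 1;0 0 0.25 0 0 0 1;0 0 0.1 0 0 0 1;0 0 0 0 0 0 1;0 0 0 0 0 0 1;0 0 0 0 0 0 1;0 0 0 0 0 0 1"
}}

```text
time_s: 11.15
tcp_pos: [0.5775, 0.1217, 0.2316]
ee_rot: [[0.897, -0.443, 0.001], [-0.443, -0.897, 0.0], [0.001, -0.001, -1.0]]
wrist_force: [0.3, -0.3, -1.0]
gripper_width: 0.006
gripper_force: 0.0
```

```bash
python3 - <<'E'
from h import *
im,d,P=cloud('scene'); im2,_,_=cloud('top')
a=cv2.resize(im[100:280,320:520],None,fx=2,fy=2); b=cv2.resize(im2[80:260,160:360],None,fx=2,fy=2)
cv2.imwrite('pics/s3.png',np.hstack([a,b])[:,:,::-1])
E
```

```text
(no output)
```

View pics/s3.png

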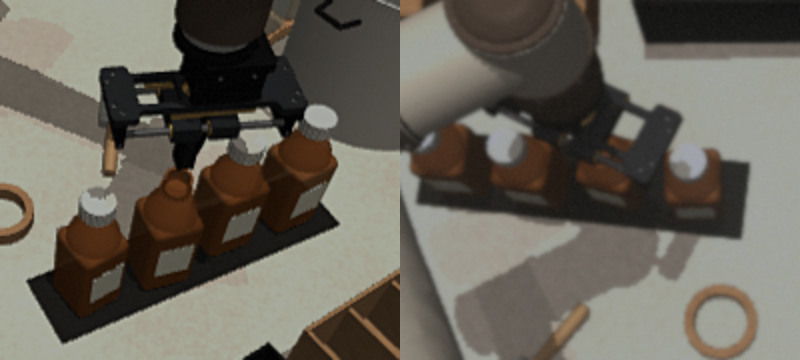

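>>> {"method": "jog_arm", "body": {
  "plan": "0 0 0 0 0 0 1;0 0 0 0 0 0 1;0 0 0 0 0 0 1;0 0 0 0 0 0 1;0 0 0 0 0 0 1;0 0 0 0 0 0 1;0 0 0 0 0 0 1;0 0 0 0 0 0 1;0 0 0 0 0 0 1;0 0 0 0 0 0 1"
}}

```text
time_s: 12.25
tcp_pos: [0.5773, 0.1216, 0.231]
ee_rot: [[0.897, -0.443, -0.0], [-0.443, -0.897, -0.0], [-0.0, 0.0, -1.0]]
wrist_force: [-0.4, 0.1, 0.5]
gripper_width: 0.003
gripper_force: 0.0
```

>>> {"method": "jog_arm", "body": {
  "plan": "0 0 0 0 0 0 1;0 0 0 0 0 0 1;0 0 0 0 0 0 1;0 0 0 0 0 0 1;0 0 0 0 0 0 1;0 0 0 0 0 0 1;0 0 0 0 0 0 1;0 0 0 0 0 0 1;0 0 0 0 0 0 1;0 0 0 0 0 0 1"
}}

```text
time_s: 13.25
tcp_pos: [0.5773, 0.1216, 0.231]
ee_rot: [[0.897, -0.443, 0.0], [-0.443, -0.897, 0.0], [0.0, -0.0, -1.0]]
wrist_force: [0.1, -0.7, -0.7]
gripper_width: 0.007
gripper_force: 0.0
```

The picture shows the fingertips just above the bare neck (left crop about (180,170)), not touching. The hold is over 2 s, so I'll lift and cross to the cap.

>>> {"method": "jog_arm", "body": {
  "plan": "0 0 -1 0 0 0 1;0 0 -1 0 0 0 1;0 0 -1 0 0 0 1;0 0 -1 0 0 0 1;0 0 0 0 0 0 1;0.25 1 0 0 0 0 1;0.25 1 0 0 0 0 1;0.25 1 0 0 0 0 1;0.25 1 0 0 0 0 1;0.25 1 0 0 0 0 1"
}}

```text
time_s: 14.25
tcp_pos: [0.5493, -0.0052, 0.3301]
ee_rot: [[0.897, -0.443, -0.001], [-0.443, -0.897, -0.0], [-0.001, 0.001, -1.0]]
wrist_force: [0.1, 1.4, -0.3]
gripper_width: 0.004
gripper_force: 0.0
```

>>> {"method": "jog_arm", "body": {
  "plan": "0.25 1 0 0 0 0 1;0.25 1 0 0 0 0 1;0.25 1 0 0 0 0 1;0.25 1 0 0 0 0 1;0.25 1 0 0 0 0 1;0.25 1 0 0 0 0 1;0.25 1 0 0 0 0 1;0.25 1 0 0 0 0 1;0.5 1 0 0 0 0 1;0.1 0.56 0 0 0 0 1"
}}

```text
time_s: 15.25
tcp_pos: [0.502, -0.2489, 0.3299]
ee_rot: [[0.896, -0.444, -0.001], [-0.444, -0.896, 0.0], [-0.001, 0.0, -1.0]]
wrist_force: [0.2, -0.5, -0.1]
gripper_width: 0.004
gripper_force: 0.0
```

>>> {"method": "jog_arm", "body": {
  "plan": "0 0 0 0 0 0 1;0 0 0 0 0 0 1;0 0 0 0 0 0 1;0 0 1 0 0 0 1;0 0 1 0 0 0 1;0 0 1 0 0 0 1;0 0 1 0 0 0 1;0 0 0 0 0 0 1;0 0 0 0 0 0 1;0 0 0 0 0 0 1"
}}

```text
time_s: 16.25
tcp_pos: [0.5035, -0.2473, 0.2329]
ee_rot: [[0.897, -0.442, 0.003], [-0.442, -0.897, -0.001], [0.003, -0.0, -1.0]]
wrist_force: [-1.3, -0.1, 0.8]
gripper_width: 0.009
gripper_force: 0.0
```

>>> {"method": "jog_arm", "body": {
  "plan": "0 0 1 0 0 0 1;0 0 1 0 0 0 1;0 0 1 0 0 0 1;0 0 1 0 0 0 1;0 0 1 0 0 0 1;0 0 0.7 0 0 0 1;0 0 0.4 0 0 0 1;0 0 0.2 0 0 0 1;0 0 0.1 0 0 0 1;0 0 0 0 0 0 1"
}}

```text
time_s: 17.25
tcp_pos: [0.503, -0.2475, 0.0717]
ee_rot: [[0.897, -0.443, 0.002], [-0.443, -0.897, -0.0], [0.002, -0.0, -1.0]]
wrist_force: [-0.1, -0.2, 0.0]
gripper_width: 0.003
gripper_force: 0.0
```

```bash
python3 - <<'E'
from h import *
im,d,P=cloud('scene'); im2,_,_=cloud('top')
a=cv2.resize(im[200:380,150:350],None,fx=2,fy=2); b=cv2.resize(im2[110:290,350:550],None,fx=2,fy=2)
cv2.imwrite('pics/s4.png',np.hstack([a,b])[:,:,::-1])
E
```

```text
(no output)
```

View pics/s4.png

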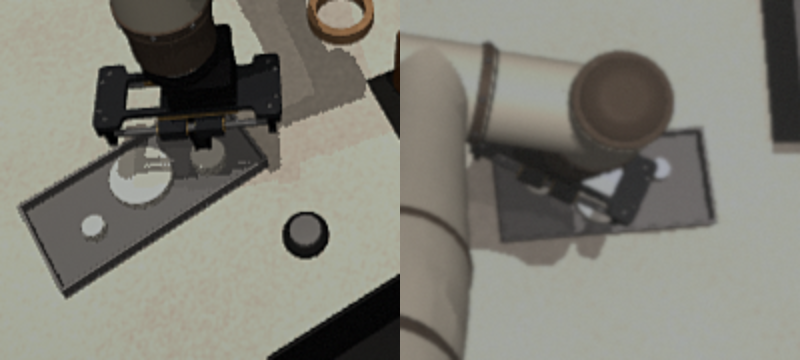

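>>> {"method": "jog_arm", "body": {
  "plan": "0 0 0 0 0 0 1;0 0 0 0 0 0 1;0 0 0 0 0 0 1;0 0 0 0 0 0 1;0 0 0 0 0 0 1;0 0 0 0 0 0 1;0 0 0 0 0 0 1;0 0 0 0 0 0 1;0 0 0 0 0 0 1;0 0 0 0 0 0 1"
}}

```text
time_s: 18.35
tcp_pos: [0.5024, -0.2473, 0.071]
ee_rot: [[0.897, -0.443, -0.0], [-0.443, -0.897, -0.0], [-0.0, 0.0, -1.0]]
wrist_force: [-0.1, -0.2, -1.1]
gripper_width: 0.009
gripper_force: 0.0
```

>>> {"method": "jog_arm", "body": {
  "plan": "0 0 0 0 0 0 1;0 0 0 0 0 0 1;0 0 0 0 0 0 1;0 0 0 0 0 0 1;0 0 0 0 0 0 1;0 0 0 0 0 0 1;0 0 0 0 0 0 1;0 0 0 0 0 0 1;0 0 0 0 0 0 1;0 0 0 0 0 0 1"
}}

```text
time_s: 19.35
tcp_pos: [0.5024, -0.2473, 0.071]
ee_rot: [[0.897, -0.443, -0.0], [-0.443, -0.897, -0.0], [-0.0, 0.0, -1.0]]
wrist_force: [0.4, 0.2, -0.0]
gripper_width: 0.005
gripper_force: 0.0
```

The fingertips are above the mid-size cap (left crop about (205,150)), the button is up, and the lid and the small cap haven't moved. The hold is over 2 s, so I'm handing the job in.

```bash
python3 -c "
from station import r
print(r.finish_job())"
```

```text
the job is handed in; nothing more can be done
None
```

I pressed the call button fully and let it come back up, pointed at the open bottle and then at the fitting spare cap for over 2 s each, and handed the job in at about 19 s, still pointing at the cap; I saw no sign of touching a bottle or cap, but the hand-in returned no verdict.

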